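# Clear the basket, then tip the stirring bars into the pouring corner

### The arm

A 6-joint arm with a two-finger parallel gripper is mounted at the origin on the work surface; the furniture and walls round the work are solid. World frame = base frame: x ahead of the robot, y to its left, z up, the work surface at z = 0. Lengths are in m, angles in rad, forces in N, time in s.
With the tool pointing down it reaches from about 0.375 to 0.9 m from the base axis. Payload 3.1 kg.
Tool frame: the origin (TCP) lies at the centre of the arm's flange, where the gripper is bolted on; the fingertips stand 182 mm ahead of it and the grasp point (between the pads) lies 164 mm ahead of it; z points along the fingers, x is the direction in which the jaws open and shut, and the axes are right-handed (so a half turn about z gives the same grasp; the last joint's range is limited). The gripper opens to 87 mm and grips with 3 to 60 N. Pads are 19 mm wide; open, the fingers measure 117 mm over their backs; the gripper's body (75 mm by 190 mm) begins 51 mm behind the grasp point.
Start: joints at [-0.178, 0.527, 1.433, -0, 1.181, -0.178], TCP at [0.625, 0, 0.405] pointing down, gripper open.
Joint ranges: [-3.08, 3.08], [-0.75, 2.2], [0.22, 2.44], [-1.43, 4.57], [0, 2.65], [-2.85, 2.85]. Speed limits (rad/s): [2.79, 2.79, 3.14, 3.14, 3.14, 3.14].

### API

Orientations are given as a unit quaternion [x, y, z, w].
In Python, from rig import status, eyes, robot gives the robot as it stands. The module is installed in compiled form; this text tells all that it offers.
- The arm moves only by the tool step_arm, never from a script. Its argument "steps" is a list of rows, each a list of 7 numbers: the closure, from -1 (fully open) to 1 (shut), so that 0 is half open, then the shift along the tool's x, y, z each as a share of 0.025 m, from -1 to 1, then the turn, a rotation vector about the tool's x, y, z each as a share of 8 degrees, from -1 to 1. In form: [[jaw, dx, dy, dz, rx, ry, rz], ...]. A call has exactly 10 rows; each row shifts and turns the commanded pose from where the row before left it, along the tool's axes as they then stand; what a row does not reach is not made up. A row lasts 1/10 s, in which the tool goes at most 50 mm and 8.59 degrees, less where a joint would pass 70% of its speed; a pose out of reach is approached as far as the arm can. A call with a number of a shift or a turn outside -1 to 1 is refused whole. A call with a gripper value outside its range is refused whole. The fingers move at their own pace and stop on an object; "squeeze" is the grip in N (left out, the last holds). Time passes only in rows, so rows that do not move let the fingers close, or fill a call up. It gives the time, the measured TCP pose, the force and the opening at its end, in the units of the state.
- status.get_obs(): the state, without advancing time (a new reading comes with each control period).
- eyes.camera(name): name is "scene" or "side" or "wrist"; returns (picture, depth): 420x560x3 uint8, red, green, blue; 420x560 float32, m along the optical axis (not along the pixel's ray), 0 where there is no reading.
- eyes.camera_info(name): a dict with "K" (3x3 intrinsics, pixels), "k1" (the pictures are not rectified: a ray, as slopes to the right and down, at radius r is drawn at 1 + k1 r^2 times it, then the intrinsics apply), "R" (3x3) and "t" (3): a world point X has camera coordinates R X + t. Camera axes: x right, y down, z forward; pixel columns grow to the right and rows downward; lengths in m; the calibration is good to about 2 mm. A picture is of the moment at which its call begins: read the wrist's pose just before it. camera_info takes no time and is no camera call; for the wrist camera it gives the pose at the moment of the call.
- robot.hand_in(): hands the job in, once; it reports no verdict.
The state is a dict: "time": time; "q": joint angles; "joint_velocities": joint speeds; "joint_torque": joint torques, N m; "position": TCP position; "tool_rot": TCP orientation; "ft_force": force on the tool from outside, world axes, zero at the start; "moment": the same for the moment, N m; "grip_width": finger opening in m.
Only numpy, scipy, OpenCV 4.12 (cv2) and the standard library are available. Lean on these libraries where they do the work, as an engineer would, in place of code of your own. Each camera call takes 0.05 s, during which the arm holds its last target.

### The job

The dipping basket is in the way in the steel tray of stirring bars: take it out by its grip and hang it by its bail on the hook of the stand, and let go of it. Then pick the tray up by its grip bar, clear of the worktop, and tip it by some 25 to 35 degrees so that all four stirring bars slide together into the cut-off pouring corner, without spilling any. Finish while still holding the tray up, tipped and still, with the bars gathered in that corner; leave the other things on the worktop where they stand.

Things in the scene. Friction and masses are not known exactly. Their poses are not given: they have to be found in the camera images.
- tray: Open bright steel tray, 150 mm along its x, 190 mm along y, walls 36 mm high and 4 mm thick, floor 4 mm, about 0.2 kg. One corner (-x, +y) is cut off at a slant: the pouring corner. A raised grip bar stands over the middle of the +x wall, the side roughly away from the robot. Origin at the centre of its underside, z up out of the tray.
- tray_grip (a point): Centre of the tray's grey grip bar, 79 mm towards the tray's +x from its middle and 65 mm above its underside. The bar is 14 mm thick along x, 78 mm long along y, 26 mm high (top at 78 mm), on two posts 66 mm apart; under it a gap of 16 mm to the wall's rim. Axes as the tray's.
- tray_spout (a point): The pouring corner: on the tray's inner floor, inside the middle of the short slanting wall (48 mm long, 28 mm high, with a small outward lip). From tray_grip it lies 134 mm towards -x, 75 mm towards +y and 61 mm lower. The other three corners are square. Axes as the tray's.
- tray_middle (a point): Middle of the tray's inner floor, 4 mm above its underside. Axes as the tray's.
- basket: Dipping basket: empty round steel cup, 60 mm across, 42 mm high, about 0.11 kg, with a stiff upright 6 mm wire bail in its y-z plane: two uprights 58 mm apart joined at the top by a level bar along y. Between cup rim and bar it is open, 57 mm high. It stands in the tray near the pouring corner. Origin at the centre of its underside, z up.
- basket_grip (a point): Centre of the square grey grip on top of the basket's bail, 125 mm above the basket's underside; 16 x 16 mm across, 44 mm high, sides along the basket's x and y. The bail's bar sticks out of its foot to both sides along y, top of the bar 20 mm below this centre. Axes as the basket's.
- basket_bail (a point): Underside of the middle of the bail's level bar (26 mm below basket_grip, 99 mm above the basket's underside), the point that comes to lie in the hook. Axes as the basket's: y along the bar, z up.
- hook_stand: The fixed hook stand: a 12 mm post 80 mm towards +x of the hook's seat, on a flat base. A bail is brought from the tip (-x) side, moving along +x with its bar above the tip and along y, then lowered into the seat. Origin on the worktop straight below the seat; x from tip to post, roughly away from the robot.
- hook_seat (a point): Lowest point of the hook, on top of its 6 mm wire, 170 mm above the worktop. The wire runs from the post's top (19 mm above the seat) towards -x, dips into the seat and turns up to a free tip 24 mm towards -x of the seat, 16 mm above it. Axes as the stand's.
- bar0_mid (a point): Centre of one of the four white, slippery stirring bars, a rod with round ends, 26 mm long, 10 mm thick, about 12 g, loose in the tray; slides on the tray's floor at a slope of about 8 degrees, but may hang up on its neighbours.
- bar1_mid (a point): Centre of another white, slippery stirring bar, a rod with round ends, 26 mm long, 10 mm thick, about 12 g, loose in the tray; slides on the tray's floor at a slope of about 8 degrees, but may hang up on its neighbours.
- bar2_mid (a point): Centre of another white, slippery stirring bar, a rod with round ends, 26 mm long, 10 mm thick, about 12 g, loose in the tray; slides on the tray's floor at a slope of about 8 degrees, but may hang up on its neighbours.
- bar3_mid (a point): Centre of another white, slippery stirring bar, a rod with round ends, 26 mm long, 10 mm thick, about 12 g, loose in the tray; slides on the tray's floor at a slope of about 8 degrees, but may hang up on its neighbours.
- oil_bottle: Small brown bottle with black cap, 30 mm across, 70 mm high; origin at the centre of its underside. A bystander, to be left alone.
- coverglass_box: Small flat box, 50 x 50 x 20 mm; origin at the centre of its underside. A bystander, to be left alone.
- tube_rack: Rack with capped tubes, 54 x 147 mm, 92 mm high; origin at the centre of its underside. A bystander, to be left alone.
Not all that is in view belongs to the job. What is shaped like the basket but orange or yellow is not meant.

How it is judged:
On the way, in this order (a step that is already met when the one before it is completed fails the run):
1. the basket hangs by its bail on the hook, let go (distance between basket_bail and hook_seat below 0.025 m and contact force between basket and hook_stand above 0.3 N and contact force between basket and the arm below 0.05 N and contact force between basket and the fingers below 0.05 N and angle between basket's own z axis and vertical below 0.5 rad), for 0.4 s.
2. the tray is held up by the gripper, clear of the worktop (height (world z) of tray_spout above 0.04 m and contact force between tray and the fingers above 1 N and contact force between tray and hook_stand below 0.05 N), for 0.2 s.
At the end, for the whole second after the job is handed in: Basket hangs untouched on the hook (bail within 25 mm of the seat). The gripper holds the tray still, pouring corner over 40 mm above the worktop, tipped 15 to 50 degrees; all four bar centres rest within 70 mm of the pouring corner point; no bystander moved over 40 mm (all of step 1 and height (world z) of tray_spout above 0.04 m and contact force between tray and the fingers above 1 N and angle between tray's own z axis and vertical between 0.26 and 0.9 rad and linear speed of tray below 0.03 m/s and distance between each of bar0_mid, bar1_mid, bar2_mid, bar3_mid and tray_spout below 0.07 m and linear speed of each of bar0, bar1, bar2, bar3 below 0.05 m/s and distance of each of oil_bottle, coverglass_box, tube_rack from where it was at the start of the episode below 0.04 m); the arm keeps its last pose, push and grip.
It fails at once if a stirring bar spilled from the tray (distance between any of bar0_mid, bar1_mid, bar2_mid, bar3_mid and tray_middle above 0.16 m).
It fails at once if the basket dropped onto the worktop (height (world z) of basket_grip below 0.08 m).
It fails at once if a bystander was shoved or knocked over (distance of any of oil_bottle, coverglass_box, tube_rack from where it was at the start of the episode above 0.04 m or angle between any of oil_bottle, coverglass_box, tube_rack's own z axis and vertical above 0.6 rad).
It also fails if it takes over 58 s, if anything falls off the work surface, if the arm or the gripper's body presses on something with over 40 N, if the wrist force passes 120 N, or if a joint passes its speed limit or range.

## Working session

There is one attempt and no reset: what is moved stays moved. The work goes in short steps, Python scripts to look and compute and a tool call to move; the robot and the scene stay as the last step left them, time stands still between calls to the robot, and variables do not carry over. Pictures are saved under pics/ and viewed, and the job is handed in when it is done.

Besides the shell and the picture viewer there is one more tool, called as name([rows], argument=value, ...), one row to a line, values as JSON. step_arm: Moves the arm, as the interface text tells. Its arguments: {"type":"object","properties":{"steps":{"type":"array"},"squeeze":{"type":"number"}},"required":["steps"]}

```bash
ls; mkdir -p pics
cat > h.py <<'E'
import numpy as np,cv2
from rig import status,eyes,robot
from scipy.spatial.transform import Rotation as Rn
def shot(n,tag):
    info=eyes.camera_info(n); p,d=eyes.camera(n)
    np.savez(f'pics/{tag}.npz',p=p,d=d,**{k:np.array(info[k]) for k in('K','k1','R','t')})
    cv2.imwrite(f'pics/{tag}.png',p[:,:,::-1]); return p,d,info
def load(tag): return np.load(f'pics/{tag}.npz')
def rays(z,u,v):
    K=z['K'];pt=np.array([[[u,v]]],float)
    r=cv2.undistortPoints(pt,K,np.array([float(z['k1']),0,0,0]))[0,0]
    return np.array([r[0],r[1],1.])
def pix(z,u,v,depth=None,h=None):
    r=rays(z,u,v);R=z['R'];t=z['t']
    if h is None:
        d=z['d'][int(round(v)),int(round(u))] if depth is None else depth
        return R.T@(r*d-t)
    c=-R.T@t; w=R.T@r; return c+w*(h-c[2])/w[2]
def cloud(z):
    K=z['K'];H,W=z['d'].shape
    uu,vv=np.meshgrid(np.arange(W),np.arange(H))
    pt=np.stack([uu,vv],-1).reshape(-1,1,2).astype(float)
    r=cv2.undistortPoints(pt,K,np.array([float(z['k1']),0,0,0]))[:,0]
    r=np.c_[r,np.ones(len(r))]*z['d'].reshape(-1,1)
    return ((r-z['t'])@z['R']).reshape(H,W,3)
def proj(z,X):
    c=z['R']@X+z['t'];x,y=c[0]/c[2],c[1]/c[2];s=1+float(z['k1'])*(x*x+y*y)
    K=z['K'];return K[0,0]*x*s+K[0,2],K[1,1]*y*s+K[1,2]
def crop(tag,u0,v0,u1,v1,f,out):
    p=cv2.imread(f'pics/{tag}.png')[v0:v1,u0:u1]
    cv2.imwrite(f'pics/{out}.png',cv2.resize(p,None,fx=f,fy=f,interpolation=cv2.INTER_CUBIC))
E
python3 - <<'E'
from h import *
o=status.get_obs();print(o)
for n in('scene','side','wrist'):
    p,d,i=shot(n,n+'0');print(n,i)
E
```

```text
pics
{'time': 0.0, 'q': array([-1.78504654e-01,  5.28444744e-01,  1.43387731e+00, -1.19706282e-05,
        1.18136593e+00, -1.78486311e-01]), 'joint_velocities': array([-0.00171429, -0.00054552, -0.00049101, -0.00145026,  0.00150816,
        0.00067026]), 'joint_torque': array([-5.45745443e-04, -4.40045428e+01, -1.76593530e+01,  6.32597599e-02,
        5.83207863e-02, -1.53719384e-04]), 'position': array([6.24665656e-01, 8.54921436e-05, 4.03792325e-01]), 'tool_rot': array([ 9.99999451e-01, -6.89341930e-06, -1.03199923e-03, -1.80564638e-04]), 'ft_force': array([0.53571551, 0.39359135, 0.2216602 ]), 'moment': array([-0.01412722, -0.02241398,  0.00865536]), 'grip_width': 0.08714886220617693}
scene {'K': array([[426.78937283,   0.        , 272.33220832],
       [  0.        , 426.78937283, 210.10335062],
       [  0.        ,   0.        ,   1.        ]]), 'k1': 0.0218901675419698, 'R': array([[ 0.79681398, -0.60397885,  0.01723459],
       [-0.27957765, -0.39382604, -0.87563542],
       [ 0.5356527 ,  0.69290014, -0.48266508]]), 't': array([-0.45244823,  0.28335655,  0.81254854])}
side {'K': array([[442.04890033,   0.        , 284.60763121],
       [  0.        , 442.04890033, 208.35747404],
       [  0.        ,   0.        ,   1.        ]]), 'k1': -0.0730434964977996, 'R': array([[ 0.97357295, -0.22752373, -0.01971473],
       [-0.11457381, -0.41193142, -0.90398305],
       [ 0.19755648,  0.88235223, -0.42711354]]), 't': array([-0.55324148,  0.17570012,  0.98509466])}
wrist {'K': array([[297.15686156,   0.        , 279.25250144],
       [  0.        , 297.15686156, 206.90994007],
       [  0.        ,   0.        ,   1.        ]]), 'k1': -0.046009985349489455, 'R': array([[ 9.99995069e-01,  9.77045297e-04, -2.98435459e-03],
       [ 1.68497155e-03, -9.68915418e-01,  2.47386485e-01],
       [-2.64987938e-03, -2.47390294e-01, -9.68912287e-01]]), 't': array([-0.62338921, -0.03042373,  0.39065814])}
```

View pics/scene0.png

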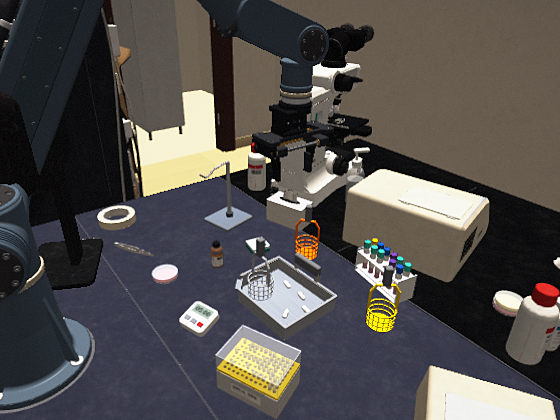

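View pics/side0.png

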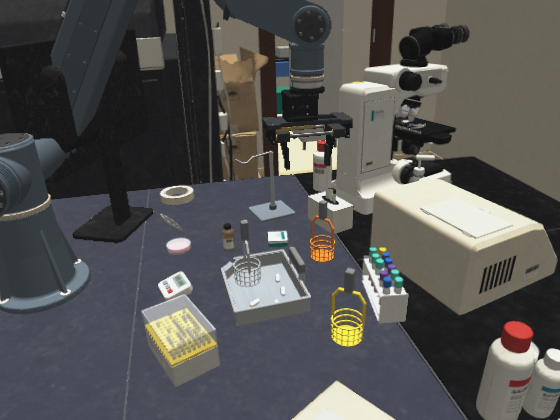

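View pics/wrist0.png

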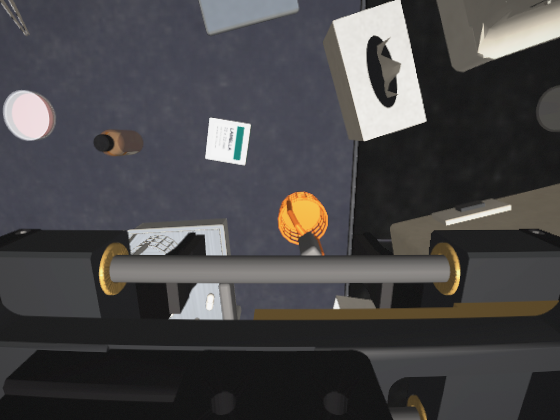

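Candidates for the basket in the scene view are steel (260,285) with its grip at (260,245), orange (307,245) and yellow (382,315). I choose the steel one, which stands in the tray, and check it in a crop.

```bash
python3 - <<'E'
from h import *
crop('scene0',190,130,350,340,3.6,'c1')
crop('side0',200,130,340,330,4,'c2')
crop('side0',210,210,320,325,7,'c3')
E
python3 -c "
import cv2
for n in('c1','c2','c3'):
    p=cv2.imread(f'pics/{n}.png');print(p.shape)
    if p.shape[0]>600:
        pass"
```

```text
(756, 576, 3)
(800, 560, 3)
(805, 770, 3)
```

Run:
```python
from h import *
crop('scene0',190,150,350,250,5,'d1')
crop('scene0',225,230,345,340,5,'d2')
crop('side0',215,210,320,325,5,'d3')
```

```text
(no output)
```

View pics/d1.png

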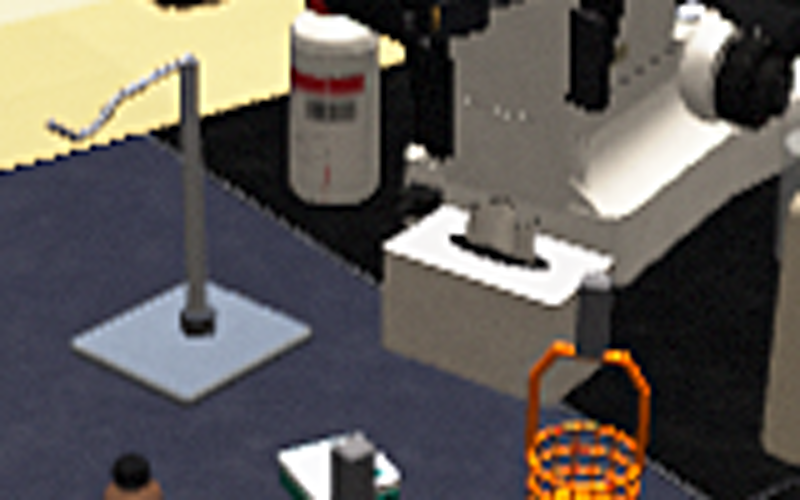

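View pics/d2.png

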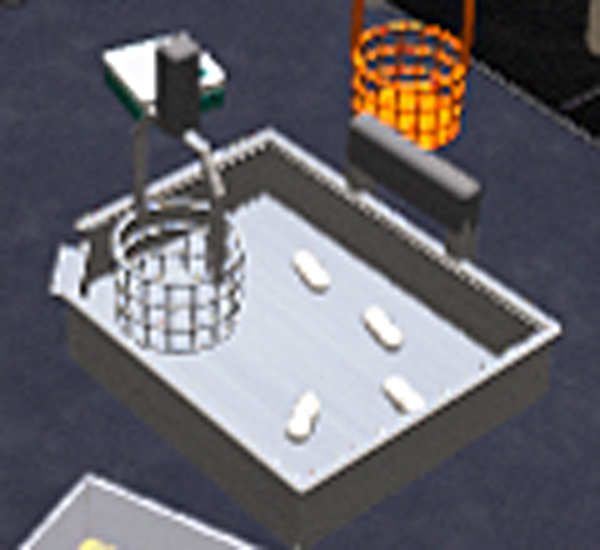

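View pics/d3.png

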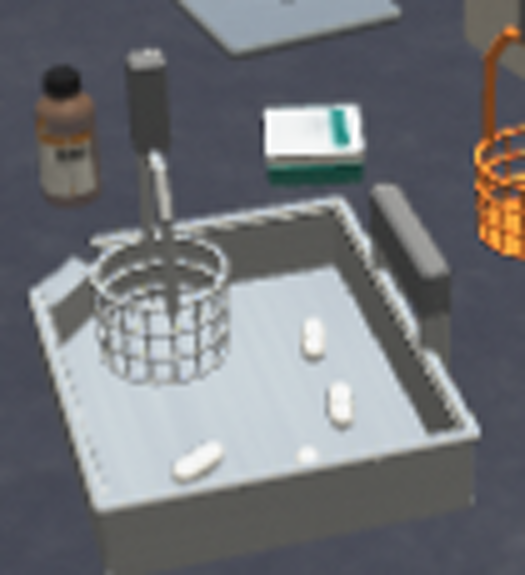

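Run:
```python
from h import *
np.set_printoptions(precision=4,suppress=True)
s=load('scene0');d=load('side0')
A={'scene':(s,{'rimNear':(285.4,328,.036),'rimR':(336.4,296,.036),'rimTop':(278.6,256.4,.036),'barA':(298,254.5,.078),'barB':(318,267.5,.078),'gtop':(260.6,238.5,.151),'tip':(200.2,175,.186),'seat':(206.5,177.5,.170),'post':(228,162.2,.189),
 'b0':(287,284,.009),'b1':(301.5,295,.009),'b2':(305.5,308.5,.009),'b3':(285.5,313,.009)}),
'side':(d,{'rimNear':(235,311,.036),'rimR':(309.4,297,.036),'rimTop':(283,250.6,.036),'barA':(292,248,.078),'barB':(303,264,.078),'gtop':(244,221.5,.151),
 'b0':(277.7,278,.009),'b1':(283,290.5,.009),'b3':(254.5,302,.009)})}
for n,(z,q) in A.items():
    for k,(u,v,h) in q.items(): print(n,k,pix(z,u,v,h=h),pix(z,u,v))
# grip cloud
for n,z in(('s',s),('d',d)):
    C=cloud(z); 
    g=C[(C[...,2]>.115)&(C[...,2]<.165)&(C[...,0]>.45)&(C[...,0]<.62)&(C[...,1]>-.1)&(C[...,1]<.15)&(z['d']>0)]
    print(n,len(g),g.min(0),g.max(0),np.median(g,0))
    top=g[g[:,2]>.143];print('top',len(top),top.mean(0),top.min(0),top.max(0))
    g=C[(C[...,2]>.155)&(C[...,2]<.21)&(C[...,0]>.45)&(C[...,0]<.72)&(C[...,1]>.08)&(C[...,1]<.4)&(z['d']>0)]
    print('hook',len(g)); print(g[np.argsort(g[:,0])][::max(1,len(g)//15)])
```

```text
scene rimNear [ 0.413  -0.2461  0.036 ] [ 0.4123 -0.2469  0.037 ]
scene rimR [ 0.5633 -0.2366  0.036 ] [ 0.5635 -0.2363  0.0357]
scene rimTop [ 0.5526 -0.0448  0.036 ] [ 0.5523 -0.0451  0.0363]
scene barA [ 0.5565 -0.1118  0.078 ] [ 0.5572 -0.111   0.0772]
scene barB [ 0.5601 -0.1766  0.078 ] [ 0.5616 -0.1751  0.0764]
scene gtop [ 0.4591 -0.0973  0.151 ] [ 0.4626 -0.0924  0.1472]
scene tip [0.4783 0.1996 0.186 ] [0.4856 0.2139 0.1788]
scene seat [0.5005 0.2077 0.17  ] [0.503  0.2122 0.1677]
scene post [0.5802 0.226  0.189 ] [0.5865 0.2365 0.1839]
scene b0 [ 0.5236 -0.1154  0.009 ] [ 0.5198 -0.1199  0.0137]
scene b1 [ 0.5256 -0.1656  0.009 ] [ 0.5222 -0.1693  0.0132]
scene b2 [ 0.5034 -0.205   0.009 ] [ 0.4997 -0.2089  0.0137]
scene b3 [ 0.4591 -0.1903  0.009 ] [ 0.4566 -0.1931  0.0124]
side rimNear [ 0.4153 -0.2425  0.036 ] [ 0.4148 -0.2493  0.0413]
side rimR [ 0.5643 -0.2358  0.036 ] [ 0.5635 -0.2386  0.0382]
side rimTop [ 0.554  -0.0474  0.036 ] [ 0.5531 -0.0516  0.0386]
side barA [ 0.5605 -0.1107  0.078 ] [ 0.5598 -0.1138  0.0799]
side barB [ 0.5667 -0.1793  0.078 ] [ 0.5671 -0.17
[... 725 characters left out ...]
14 0.2392 0.1788]
 [0.5833 0.2369 0.1791]
 [0.5847 0.2389 0.1841]
 [0.5856 0.2362 0.1666]
 [0.588  0.234  0.176 ]]
d 24 [ 0.4521 -0.0996  0.1245] [ 0.4677 -0.0889  0.1526] [ 0.4565 -0.0958  0.1498]
top 18 [ 0.4595 -0.0958  0.1503] [ 0.4524 -0.0996  0.1478] [ 0.4677 -0.0889  0.1526]
hook 132
[[0.4839 0.2114 0.1809]
 [0.4922 0.2145 0.1762]
 [0.5004 0.2167 0.1718]
 [0.5091 0.2203 0.1697]
 [0.5196 0.2159 0.173 ]
 [0.5273 0.2278 0.177 ]
 [0.5354 0.2248 0.183 ]
 [0.5469 0.227  0.1812]
 [0.5556 0.2284 0.1828]
 [0.5677 0.2332 0.183 ]
 [0.577  0.2366 0.1868]
 [0.5821 0.2356 0.175 ]
 [0.584  0.2314 0.1732]
 [0.5851 0.2375 0.1682]
 [0.5872 0.2352 0.1599]
 [0.5893 0.2315 0.158 ]
 [0.5907 0.238  0.1616]]
```

Run:
```python
from h import *
crop('side0',220,140,310,225,8,'e1')
```

```text
(no output)
```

View pics/e1.png

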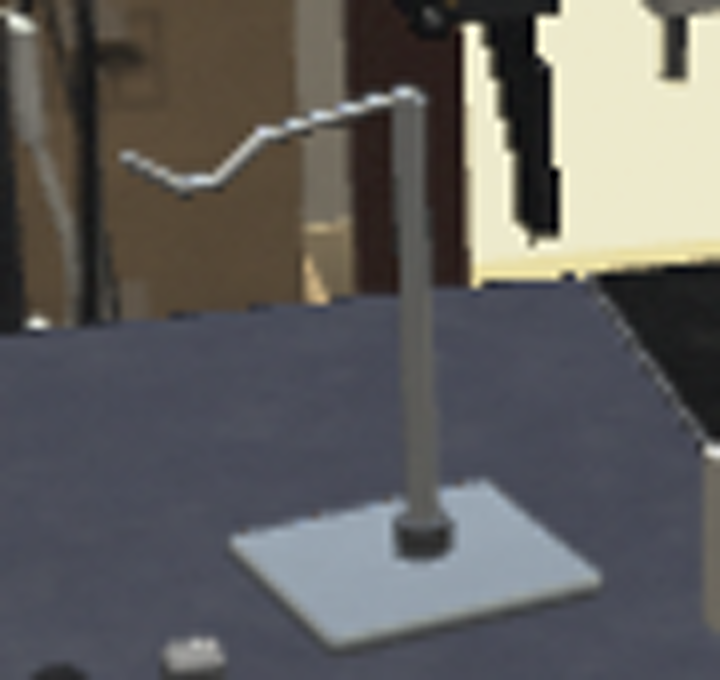

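The crop shows the steel basket in the tray with its grey grip at side (244,222). The hook tip is at side (235,159), the seat at about (244,163) and the post at (271,152). I move the wrist camera over the basket to get its yaw.

step_arm([
  [-1, -0.94, 0.9, 0, 0, 0, 0],
  [-1, -0.94, 0.9, 0, 0, 0, 0],
  [-1, -0.94, 0.9, 0, 0, 0, 0],
  [-1, -0.94, 0.9, 0, 0, 0, 0],
  [-1, -0.94, 0.9, 0, 0, 0, 0],
  [-1, -0.94, 0.9, 0, 0, 0, 0],
  [-1, -0.94, 0.9, 0, 0, 0, 0],
  [-1, 0, 0, 0, 0, 0, 0],
  [-1, 0, 0, 0, 0, 0, 0],
  [-1, 0, 0, 0, 0, 0, 0],
])

```text
time: 1.15
position: [0.461, -0.1571, 0.4048]
tool_rot: [1.0, 0.0, 0.0, -0.0]
ft_force: [0.4, -0.6, 0.1]
grip_width: 0.0869
```

Run:
```python
from h import *
print(status.get_obs()['position']);shot('wrist','w1')
```

```text
[ 0.46101406 -0.15713739  0.40478383]
```

View pics/w1.png

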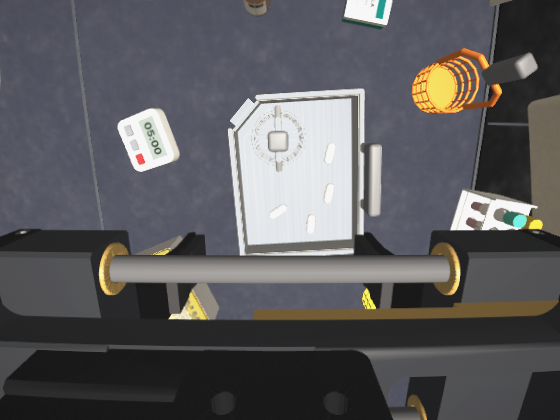

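Run:
```python
from h import *
crop('w1',220,80,390,260,3.3,'w1c')
crop('w1',250,100,305,175,8,'w1d')
```

```text
(no output)
```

View pics/w1c.png

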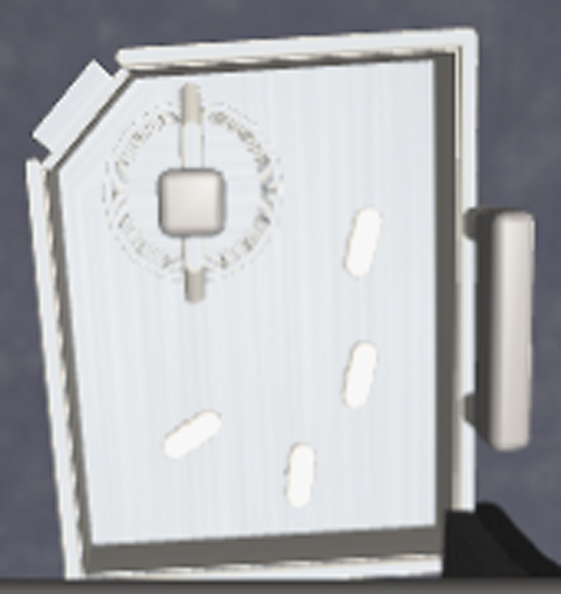

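View pics/w1d.png

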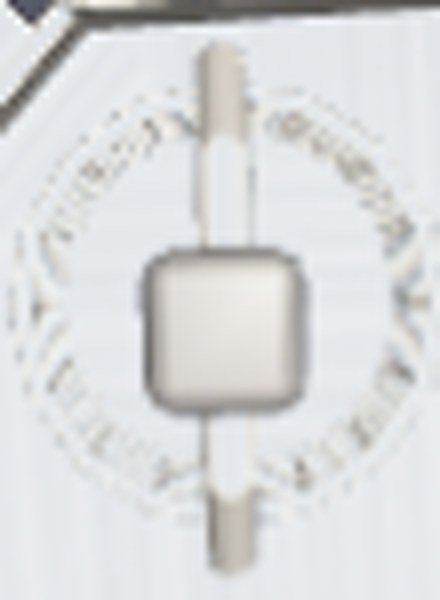

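Run:
```python
from h import *
np.set_printoptions(precision=4,suppress=True)
z=load('w1')
a=pix(z,277.8,112,h=.1);b=pix(z,278.8,168,h=.1);print(a,b,np.degrees(np.arctan2(-(a-b)[0],(a-b)[1])),np.linalg.norm(a-b))
print('grip',pix(z,278,141.4,h=.151),pix(z,278,141.4))
f=lambda x,y:(220+x/3.3,80+y/3.3)
for n,x,y,h in [('rimTR',472,32,.036),('rimR2',470,500,.036),('rimTL',122,55,.036),('rimL',33,165,.036),('rimBL',70,575,.036),('gA',515,212,.078),('gB',508,448,.078),
 ('b0',363,243,.009),('b1',360,373,.009),('b2',300,475,.009),('b3',192,434,.009),('spoutA',128,78,.03),('spoutB',55,168,.03)]:
    print(n,pix(z,*f(x,y),h=h))
```

```text
[ 0.4593 -0.0723  0.1   ] [ 0.4603 -0.1238  0.1   ] 1.0763131941360677 0.051573761953012734
grip [ 0.4598 -0.0971  0.151 ] [ 0.4598 -0.0971  0.1529]
rimTR [ 0.5538 -0.044   0.036 ]
rimR2 [ 0.5642 -0.2101  0.036 ]
rimTL [ 0.4358 -0.0519  0.036 ]
rimL [ 0.4044 -0.0881  0.036 ]
rimBL [ 0.4127 -0.2406  0.036 ]
gA [ 0.5593 -0.1019  0.078 ]
gB [ 0.563  -0.1777  0.078 ]
b0 [ 0.5242 -0.1166  0.009 ]
b1 [ 0.5252 -0.167   0.009 ]
b2 [ 0.5028 -0.2088  0.009 ]
b3 [ 0.4594 -0.1918  0.009 ]
spoutA [ 0.4373 -0.0589  0.03  ]
spoutB [ 0.4112 -0.0891  0.03  ]
```

step_arm([
  [-1, -0.02, -0.8, 0, 0, 0, 0],
  [-1, -0.02, -0.8, 0, 0, 0, 0],
  [-1, 0, -0.8, 0, 0, 0, 0],
  [-1, 0, 0, 0, 0, 0, -1],
  [-1, 0, 0, 0, 0, 0, -1],
  [-1, 0, 0, 0, 0, 0, -1],
  [-1, 0, 0, 0, 0, 0, -1],
  [-1, 0, 0, 0, 0, 0, -1],
  [-1, 0, 0, 0, 0, 0, -1],
  [-1, 0, 0, 0, 0, 0, -1],
])

```text
time: 2.2
position: [0.4601, -0.0965, 0.4047]
tool_rot: [0.881, 0.473, 0.0, -0.0]
ft_force: [-0.1, -0.6, 0.1]
grip_width: 0.0869
```

step_arm([
  [-1, 0, 0, 0, 0, 0, -0.9],
  [-1, 0, 0, 0, 0, 0, -0.9],
  [-1, 0, 0, 0, 0, 0, -0.9],
  [-1, 0, 0, 0, 0, 0, -0.9],
  [-1, 0, 0, 0, 0, 0, -0.8],
  [-1, 0, 0, 0.6, 0, 0, 0],
  [-1, 0, 0, 0.6, 0, 0, 0],
  [-1, 0, 0, 0.6, 0, 0, 0],
  [-1, 0, 0, 0, 0, 0, 0],
  [-1, 0, 0, 0, 0, 0, 0],
])

```text
time: 3.2
position: [0.46, -0.097, 0.3597]
tool_rot: [0.699, 0.715, -0.0, -0.0]
ft_force: [0.3, 0.3, 0.8]
grip_width: 0.0868
```

Run:
```python
from h import *
o=status.get_obs();print(o['position'],o['tool_rot'],o['q']);shot('wrist','w2');shot('side','s2')
crop('s2',190,100,330,250,4,'s2c')
print(proj(load('w2'),np.array([.4598,-.0971,.151])))
```

```text
[ 0.45999558 -0.0969509   0.35972761] [ 6.99197280e-01  7.14928758e-01 -2.29404102e-05 -1.83534096e-04] [-4.46115024e-01  3.90606301e-01  1.85976931e+00  9.62309396e-05
  8.91579310e-01 -2.03921994e+00]
(np.float64(278.4514825784584), np.float64(234.8005368872964))
```

View pics/w2.png

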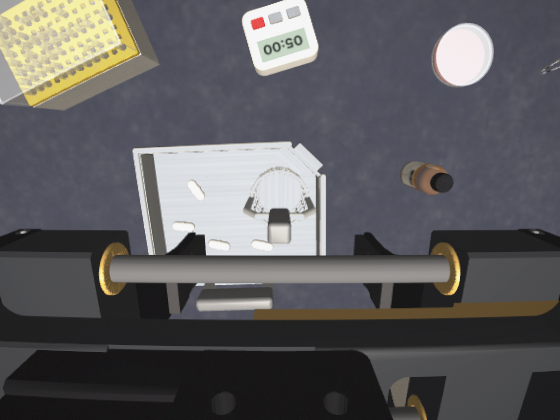

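View pics/s2c.png

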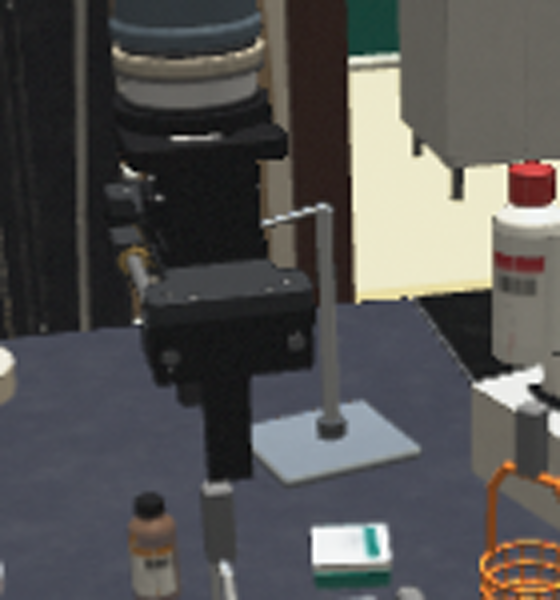

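The grip top sits at (279,230) in the wrist view, centred between the jaws. Next I descend and grasp.

step_arm([
  [-1, 0, 0, 0.6, 0, 0, 0],
  [-1, 0, 0, 0.6, 0, 0, 0],
  [-1, 0, 0, 0.6, 0, 0, 0],
  [-1, 0, 0, 0.6, 0, 0, 0],
  [1, 0, 0, 0, 0, 0, 0],
  [1, 0, 0, 0, 0, 0, 0],
  [1, 0, 0, 0, 0, 0, 0],
  [1, 0, 0, 0, 0, 0, 0],
  [1, 0, 0, 0, 0, 0, 0],
  [1, 0, 0, 0, 0, 0, 0],
], squeeze=25)

```text
time: 4.3
position: [0.4595, -0.0975, 0.3001]
tool_rot: [0.7, 0.714, 0.0, 0.0]
ft_force: [-1.0, 0.6, -0.9]
grip_width: 0.0468
```

step_arm([
  [1, 0, 0, 0, 0, 0, 0],
  [1, 0, 0, 0, 0, 0, 0],
  [1, 0, 0, 0, 0, 0, 0],
  [1, 0, 0, 0, 0, 0, 0],
  [1, 0, 0, 0, 0, 0, 0],
  [1, 0, 0, 0, 0, 0, 0],
  [1, 0, 0, 0, 0, 0, 0],
  [1, 0, 0, 0, 0, 0, 0],
  [1, 0, 0, -0.4, 0, 0, 0],
  [1, 0, 0, -0.4, 0, 0, 0],
])

```text
time: 5.3
position: [0.4594, -0.0974, 0.3202]
tool_rot: [0.7, 0.714, -0.0, -0.0]
ft_force: [-0.8, -0.7, -0.0]
grip_width: 0.0156
```

step_arm([
  [1, 0, 0, -0.6, 0, 0, 0],
  [1, 0, 0, -0.8, 0, 0, 0],
  [1, 0, 0, -0.8, 0, 0, 0],
  [1, 0, 0, -0.8, 0, 0, 0],
  [1, 0, 0, -0.7, 0, 0, 0],
  [1, 0.3, 0, -0.3, 0, 0, 0],
  [1, 0.5, 0, 0, 0, 0, 0],
  [1, 0.7, 0, 0, 0, 0, 0],
  [1, 0.8, 0, 0, 0, 0, 0],
  [1, 0.8, 0, 0, 0, 0, 0],
])

```text
time: 6.3
position: [0.4571, -0.0183, 0.4188]
tool_rot: [0.7, 0.714, -0.0, -0.001]
ft_force: [-0.2, 0.7, -1.4]
grip_width: 0.0154
```

Run:
```python
from h import *
o=status.get_obs();print(o['position'],o['grip_width']);shot('side','s3')
crop('s3',170,80,330,250,3.4,'s3c')
```

```text
[ 0.45705106 -0.01828959  0.41884686] 0.015440824218076002
```

View pics/s3c.png

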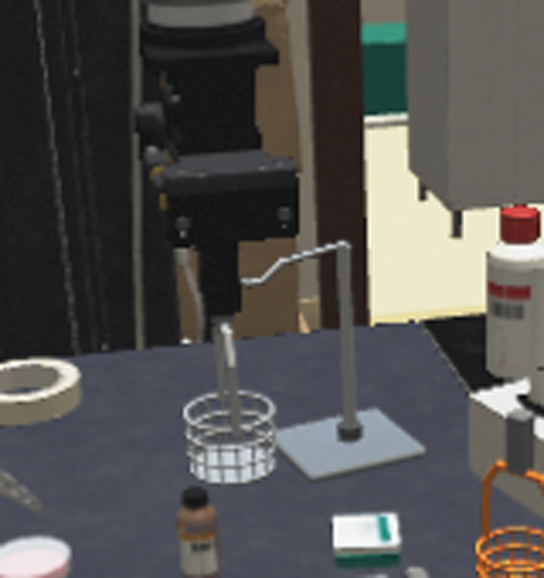

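step_arm([
  [1, 0.9, 0, 0, 0, 0, 0],
  [1, 0.95, -0.05, 0, 0, 0, 0],
  [1, 0.95, -0.05, 0, 0, 0, 0],
  [1, 0.95, -0.05, 0, 0, 0, 0],
  [1, 0.95, 0, 0, 0, 0, 0],
  [1, 0.95, 0, 0, 0, 0, 0],
  [1, 0.95, 0, 0, 0, 0, 0],
  [1, 0.9, 0, 0, 0, 0, 0],
  [1, 0.8, 0, 0, 0, 0, 0],
  [1, 0.4, 0, 0, 0, 0, 0],
])

```text
time: 7.35
position: [0.4486, 0.1991, 0.4189]
tool_rot: [0.699, 0.715, -0.001, -0.001]
ft_force: [0.6, -0.4, -1.8]
grip_width: 0.0161
```

step_arm([
  [1, 0, 0, 0, 0, 0, -0.5],
  [1, 0, 0, 0, 0, 0, -0.5],
  [1, 0, 0, 0, 0, 0, -0.5],
  [1, 0, 0, 0, 0, 0, 0],
  [1, 0, 0, 0, 0, 0, 0],
  [1, 0, 0, 0, 0, 0, 0],
  [1, 0, 0, 0, 0, 0, 0],
  [1, 0, 0, 0, 0, 0, 0],
  [1, 0, 0, 0, 0, 0, 0],
  [1, 0, 0, 0, 0, 0, 0],
])

```text
time: 8.35
position: [0.4496, 0.1974, 0.4198]
tool_rot: [0.621, 0.784, 0.0, 0.0]
ft_force: [0.7, -0.3, -0.3]
grip_width: 0.0159
```

Run:
```python
from h import *
o=status.get_obs();print(o['position'],o['tool_rot'],Rn.from_quat(o['tool_rot']).as_matrix());shot('side','s4');shot('scene','c4');shot('wrist','w4')
crop('s4',190,80,320,230,4,'s4c')
crop('c4',160,80,270,250,4,'c4c')
```

```text
[0.44956345 0.19737899 0.41976664] [6.21222793e-01 7.83633997e-01 3.60914102e-05 4.47490825e-06] [[-2.28164484e-01  9.73622599e-01  5.18549938e-05]
 [ 9.73622600e-01  2.28164481e-01  5.10050821e-05]
 [ 3.78282328e-05  6.21247421e-05 -9.99999997e-01]]
```

View pics/s4c.png

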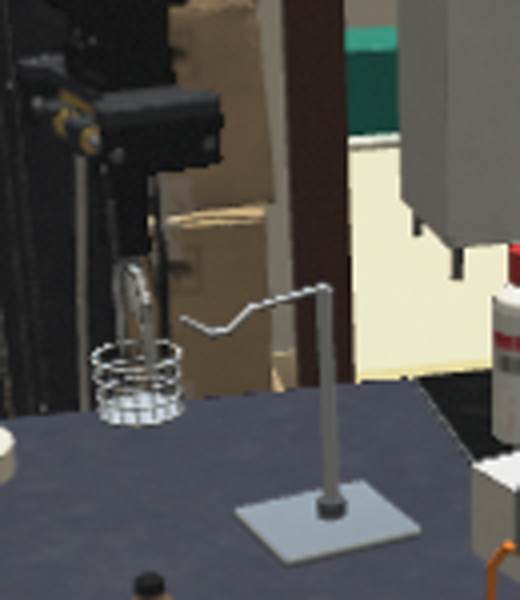

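View pics/c4c.png

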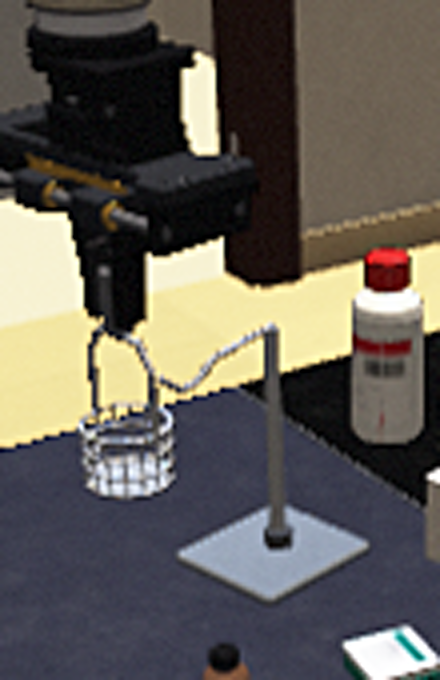

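View pics/w4.png

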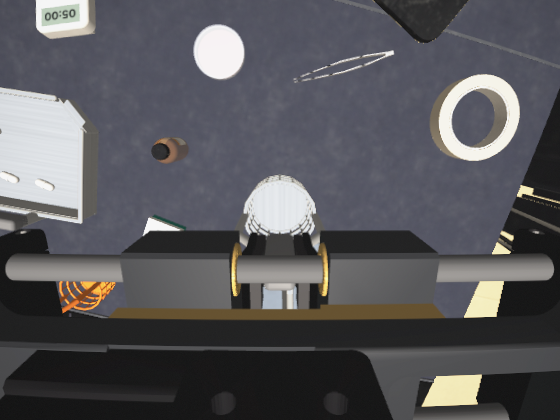

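Run:
```python
from h import *
np.set_printoptions(precision=4,suppress=True)
s=load('scene0');d=load('side0')
def tri(a,b):
    L=[]
    for z,(u,v) in((s,a),(d,b)):
        c=-z['R'].T@z['t'];w=z['R'].T@rays(z,u,v);w/=np.linalg.norm(w);L.append((c,w))
    (c1,w1),(c2,w2)=L
    t=np.linalg.lstsq(np.c_[w1,-w2],c2-c1,rcond=None)[0]
    p,q=c1+t[0]*w1,c2+t[1]*w2;return (p+q)/2,np.linalg.norm(p-q)
print('tip',tri((200,175),(235.7,159.5)));print('seat',tri((206.7,177.4),(244.3,163)));print('post',tri((227.6,162),(271,152)))
print('grip0',tri((260.6,238.5),(244,221.5)))
# post base
for z,u,v in((s,229.6,216),(d,272.3,208.5)): print(pix(z,u,v,h=.005),pix(z,u,v))
# cloud post vertical
for z in(s,d):
    C=cloud(z);m=(z['d']>0)&(C[...,2]>.03)&(C[...,2]<.15)&(abs(C[...,0]-.585)<.03)&(abs(C[...,1]-.235)<.03);print(C[m].mean(0),m.sum())
s=load('c4');d=load('s4')
# bail bar feet: cup bottom
```

```text
tip (array([0.4859, 0.215 , 0.1797]), np.float64(0.0024977200238128967))
seat (array([0.5095, 0.2226, 0.1643]), np.float64(0.0034600572334721894))
post (array([0.5893, 0.2429, 0.1827]), np.float64(0.001917597790169403))
grip0 (array([ 0.4615, -0.094 ,  0.1482]), np.float64(0.00026706237189469824))
[0.59   0.2441 0.005 ] [0.5807 0.2287 0.0152]
[0.5892 0.2507 0.005 ] [0.5848 0.2281 0.0158]
[0.5834 0.2352 0.0927] 153
[0.5866 0.2355 0.0913] 163
```

step_arm([
  [1, 0.1, 0.3, 0, 0, 0, 0],
  [1, 0.1, 0.4, 0, 0, 0, 0],
  [1, 0.1, 0.5, 0, 0, 0, 0],
  [1, 0, 0.5, 0, 0, 0, 0],
  [1, 0, 0.5, 0, 0, 0, 0],
  [1, 0, 0.3, 0, 0, 0, 0],
  [1, 0, 0, 0, 0, 0, 0],
  [1, 0, 0, 0, 0, 0, 0],
  [1, 0, 0, 0, 0, 0, 0],
  [1, 0, 0, 0, 0, 0, 0],
])

```text
time: 9.5
position: [0.5085, 0.2189, 0.4184]
tool_rot: [0.621, 0.784, -0.0, -0.0]
ft_force: [1.9, 1.1, -21.9]
grip_width: 0.0154
```

Run:
```python
from h import *
o=status.get_obs();print(o['position'],o['ft_force']);shot('side','s5');shot('scene','c5')
crop('s5',200,100,300,210,5,'s5c')
crop('c5',170,100,260,220,5,'c5c')
```

```text
[0.508547   0.21890907 0.41838332] [  1.85492415   1.11046231 -21.85458966]
```

View pics/s5c.png

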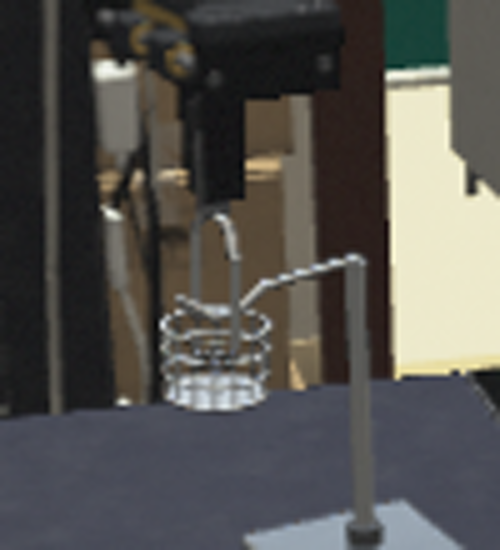

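View pics/c5c.png

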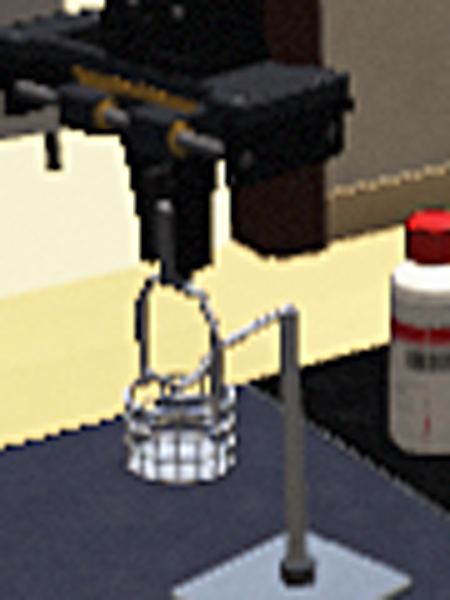

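The wire is pressing on the cup rim (-22 N) because the basket is a bit too high. The rim should pass below the wire, so I lower it gently.

step_arm([
  [1, 0, 0, 0.15, 0, 0, 0],
  [1, 0, 0, 0.2, 0, 0, 0],
  [1, 0, 0, 0.25, 0, 0, 0],
  [1, 0, 0, 0.25, 0, 0, 0],
  [1, 0, 0, 0.15, 0, 0, 0],
  [1, 0, 0, 0, 0, 0, 0],
  [1, 0, 0, 0, 0, 0, 0],
  [1, 0, 0, 0, 0, 0, 0],
  [1, 0, 0, 0, 0, 0, 0],
  [1, 0, 0, 0, 0, 0, 0],
])

```text
time: 10.6
position: [0.5087, 0.219, 0.3949]
tool_rot: [0.621, 0.784, 0.0, 0.0]
ft_force: [0.7, -0.6, -1.1]
grip_width: 0.0156
```

Run:
```python
from h import *
o=status.get_obs();print(o['position'],o['ft_force']);shot('side','s6');shot('scene','c6')
crop('s6',200,100,300,210,5,'s6c')
crop('c6',170,100,260,220,5,'c6c')
```

```text
[0.50874625 0.21896687 0.39488565] [ 0.66536821 -0.56383912 -1.11252041]
```

View pics/s6c.png

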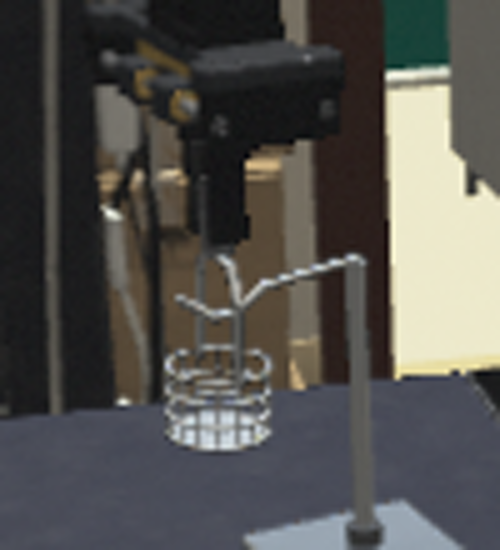

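View pics/c6c.png

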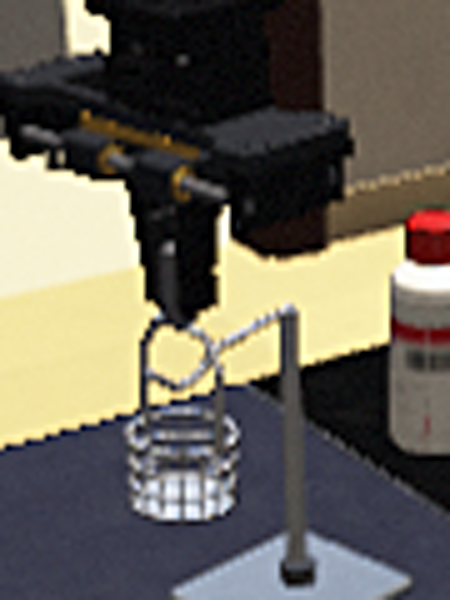

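The hook now passes through the bail, and the force is back near zero. I lower it onto the seat.

step_arm([
  [1, 0, 0, 0.2, 0, 0, 0],
  [1, 0, 0, 0.25, 0, 0, 0],
  [1, 0, 0, 0.25, 0, 0, 0],
  [1, 0, 0, 0.15, 0, 0, 0],
  [1, 0, 0, 0.1, 0, 0, 0],
  [1, 0, 0, 0, 0, 0, 0],
  [1, 0, 0, 0, 0, 0, 0],
  [1, 0, 0, 0, 0, 0, 0],
  [1, 0, 0, 0, 0, 0, 0],
  [1, 0, 0, 0, 0, 0, 0],
])

```text
time: 11.7
position: [0.5087, 0.219, 0.3712]
tool_rot: [0.621, 0.784, 0.0, 0.0]
ft_force: [-0.2, -0.5, -0.9]
grip_width: 0.0161
```

Run:
```python
from h import *
o=status.get_obs();print(o['position'],o['ft_force']);shot('side','s7');shot('scene','c7')
crop('s7',200,100,300,210,5,'s7c')
crop('c7',170,100,260,220,5,'c7c')
```

```text
[0.50871434 0.21898341 0.37119973] [-0.21246942 -0.51110125 -0.92562069]
```

View pics/s7c.png

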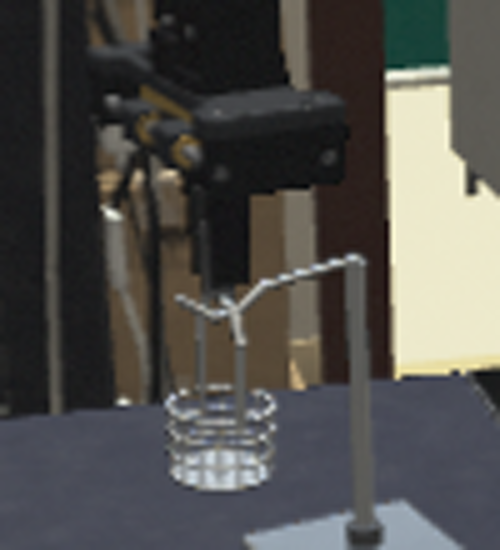

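View pics/c7c.png

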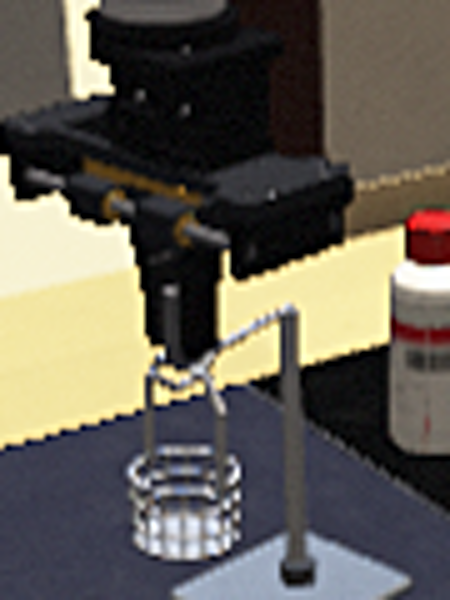

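Nearly seated. I lower in small steps until I feel contact.

step_arm([
  [1, 0, 0, 0.06, 0, 0, 0],
  [1, 0, 0, 0.06, 0, 0, 0],
  [1, 0, 0, 0.06, 0, 0, 0],
  [1, 0, 0, 0.04, 0, 0, 0],
  [1, 0, 0, 0, 0, 0, 0],
  [1, 0, 0, 0, 0, 0, 0],
  [1, 0, 0, 0, 0, 0, 0],
  [1, 0, 0, 0, 0, 0, 0],
  [1, 0, 0, 0, 0, 0, 0],
  [1, 0, 0, 0, 0, 0, 0],
])

```text
time: 12.8
position: [0.5087, 0.219, 0.3662]
tool_rot: [0.621, 0.784, 0.0, 0.0]
ft_force: [-1.3, -0.8, 6.2]
grip_width: 0.0158
```

step_arm([
  [0, 0, 0, 0, 0, 0, 0],
  [-0.5, 0, 0, 0, 0, 0, 0],
  [-0.5, 0, 0, 0, 0, 0, 0],
  [-0.5, 0, 0, 0, 0, 0, 0],
  [-0.5, 0, 0, 0, 0, 0, 0],
  [-0.5, 0, 0, 0, 0, 0, 0],
  [-0.5, 0, 0, 0, 0, 0, 0],
  [-0.5, 0, 0, 0, 0, 0, 0],
  [-0.5, 0, 0, 0, 0, 0, 0],
  [-0.5, 0, 0, 0, 0, 0, 0],
])

```text
time: 13.8
position: [0.5087, 0.219, 0.3655]
tool_rot: [0.621, 0.784, -0.0, -0.0]
ft_force: [-0.0, 0.1, -0.3]
grip_width: 0.0651
```

Run:
```python
from h import *
o=status.get_obs();print(o['position'],o['ft_force'],o['grip_width']);shot('side','s8');shot('scene','c8')
crop('s8',200,100,300,210,5,'s8c')
crop('c8',170,100,260,220,5,'c8c')
```

```text
[0.50867531 0.21895361 0.36552552] [-0.00654771  0.12101383 -0.26458851] 0.06507037781167764
```

View pics/s8c.png

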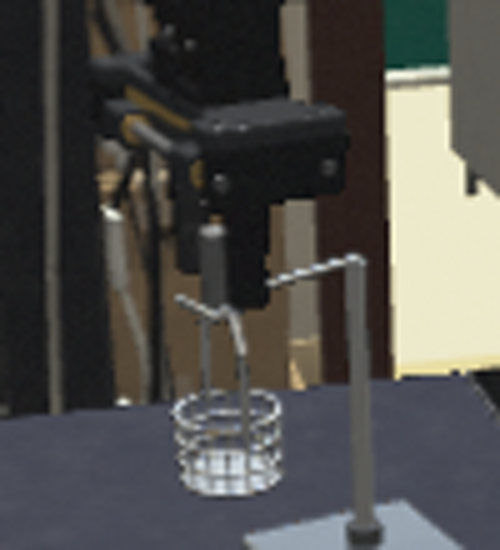

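View pics/c8c.png

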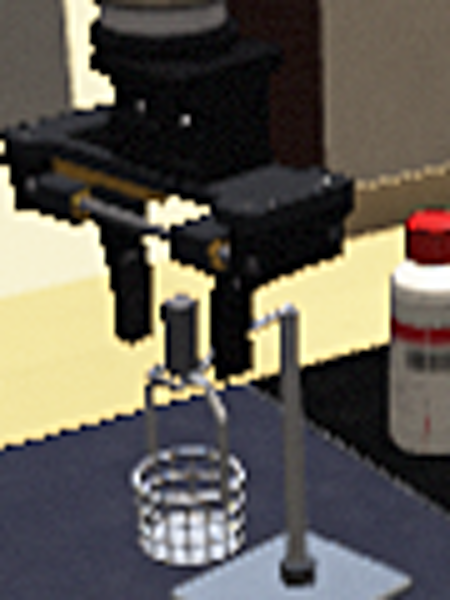

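The basket hangs on the hook with the fingers clear of it. I retreat upwards and go to the tray.

step_arm([
  [-0.5, 0, 0, -0.6, 0, 0, 0],
  [-0.5, 0, 0, -1, 0, 0, 0],
  [-0.5, 0, 0, -1, 0, 0, 0],
  [-0.5, 0, 0, -1, 0, 0, 0],
  [-1, -0.9, -0.08, 0, 0, 0, 0],
  [-1, -0.9, -0.08, 0, 0, 0, 0],
  [-1, -0.9, -0.08, 0, 0, 0, 0],
  [-1, -0.9, -0.08, 0, 0, 0, 0],
  [-1, -0.9, -0.08, 0, 0, 0, 0],
  [-1, -0.9, -0.08, 0, 0, 0, 0],
])

```text
time: 14.9
position: [0.5278, 0.0839, 0.4555]
tool_rot: [0.621, 0.784, 0.0, 0.0]
ft_force: [0.2, -0.0, 0.9]
grip_width: 0.0866
```

step_arm([
  [-1, -0.9, -0.08, 0, 0, 0, 0],
  [-1, -0.9, -0.08, 0, 0, 0, 0],
  [-1, -0.9, -0.08, 0, 0, 0, 0],
  [-1, -0.9, -0.08, 0, 0, 0, 0],
  [-1, -0.9, -0.08, 0, 0, 0, 0],
  [-1, -0.9, -0.08, 0, 0, 0, 0],
  [-1, -0.9, -0.08, 0, 0, 0, 0],
  [-1, -0.9, -0.08, 0, 0, 0, 0],
  [-1, -0.9, -0.08, 0, 0, 0, 0],
  [-1, -0.9, -0.08, 0, 0, 0, 0],
])

```text
time: 15.9
position: [0.5597, -0.1397, 0.4555]
tool_rot: [0.621, 0.784, 0.0, -0.0]
ft_force: [0.5, 0.3, -0.4]
grip_width: 0.0871
```

step_arm([
  [-1, 0, 0, 0, 0, 0, 1],
  [-1, 0, 0, 0, 0, 0, 1],
  [-1, 0, 0, 0, 0, 0, 1],
  [-1, 0, 0, 0, 0, 0, 1],
  [-1, 0, 0, 0, 0, 0, 1],
  [-1, 0, 0, 0, 0, 0, 1],
  [-1, 0, 0, 0, 0, 0, 1],
  [-1, 0, 0, 0, 0, 0, 1],
  [-1, 0, 0, 0, 0, 0, 1],
  [-1, 0, 0, 0, 0, 0, 1],
])

```text
time: 16.9
position: [0.5597, -0.1388, 0.4554]
tool_rot: [0.98, 0.198, -0.0, -0.0]
ft_force: [0.9, -0.4, -0.7]
grip_width: 0.087
```

step_arm([
  [-1, 0, 0, 0, 0, 0, 0.85],
  [-1, 0, 0, 0, 0, 0, 0.85],
  [-1, 0, 0, 0, 0, 0, 0.8],
  [-1, 0, 0, 0, 0, 0, 0],
  [-1, 0, 0, 0, 0, 0, 0],
  [-1, 0, 0, 0, 0, 0, 0],
  [-1, 0, 0, 0, 0, 0, 0],
  [-1, 0, 0, 0, 0, 0, 0],
  [-1, 0, 0, 0, 0, 0, 0],
  [-1, 0, 0, 0, 0, 0, 0],
])

```text
time: 17.9
position: [0.5597, -0.1388, 0.4555]
tool_rot: [1.0, 0.028, -0.0, -0.0]
ft_force: [-0.0, 0.5, 0.1]
grip_width: 0.0872
```

Run:
```python
from h import *
o=status.get_obs();print(o['position'],o['tool_rot'],o['ft_force'],o['grip_width'],o['q']);shot('wrist','w9');shot('side','s9');shot('scene','c9')
```

```text
[ 0.55974379 -0.13880747  0.45549006] [ 9.99607004e-01  2.80327833e-02 -3.93258865e-06 -9.91993056e-06] [-0.02032115  0.46850413  0.0651333 ] 0.08716685342898417 [-4.36767156e-01  4.06922882e-01  1.49556084e+00  1.50285643e-05
  1.23912486e+00 -4.92844962e-01]
```

View pics/w9.png

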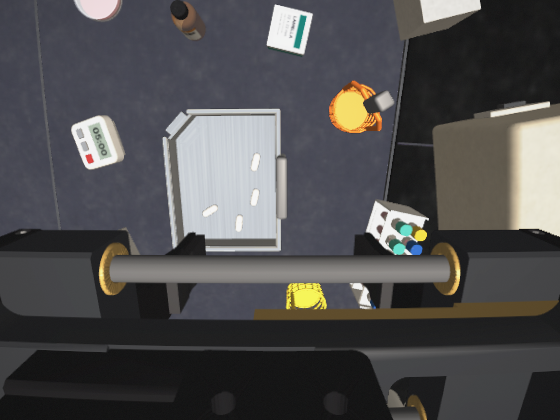

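View pics/s9.png

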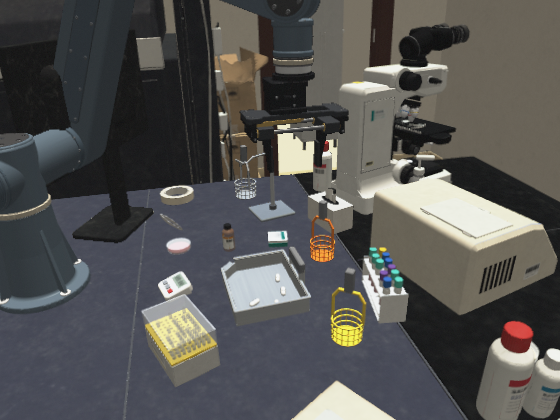

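View pics/c9.png

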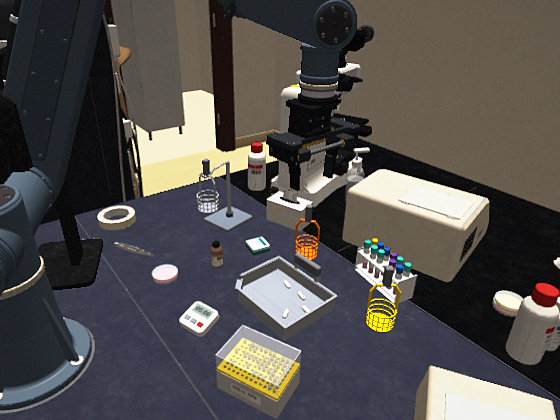

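```bash
python3 - <<'E'
from h import *
np.set_printoptions(precision=4,suppress=True)
z=load('w9');C=cloud(z)
f=lambda u,v,h:print((u,v),pix(z,u,v,h=h),pix(z,u,v))
f(380,101,.147);f(353,112,.03);f(305,297,.03)
f(282,158.5,.078);f(281,217,.078)
for n in('c9','s9'):
    q=load(n);C=cloud(q);m=(q['d']>0)
    for nm,lo,hi in(('rack/any',(.58,-.3,.06),(.8,-.02,.2)),):
        k=m&np.all((C>lo)&(C<hi),-1)
        P=C[k];print(n,len(P))
        H,xe,ye=np.histogram2d(P[:,0],P[:,1],bins=[np.arange(.58,.8,.02),np.arange(-.3,0,.02)]);print(H.astype(int))
E
python3 - <<'E'
import sys;sys.path.insert(0,'.')
import os;os.chdir('.')
from h import *
crop('w9',150,90,410,260,3,'w9c')
E
```

```text
(380, 101) [ 0.6473 -0.0383  0.147 ] [ 0.6474 -0.0382  0.1466]
(353, 112) [ 0.6505 -0.041   0.03  ] [ 0.6572 -0.0388  0.0015]
(305, 297) [ 0.6089 -0.3151  0.03  ] [ 0.6124 -0.3311  0.0034]
(282, 158.5) [ 0.5605 -0.1028  0.078 ] [ 0.5605 -0.1029  0.0768]
(281, 217) [ 0.5636 -0.1755  0.078 ] [ 0.5635 -0.1753  0.0786]
c9 2800
[[  0   0   0   0   0   0   0   0   0   0   0   0   0   0]
 [  0   0   0   0   0   0   0   0   0   0   0   0   0   0]
 [  0   0   0   0   0   0   0   0   0   0   0   0   0   8]
 [  0   0   0   0   0   0   0   0   0   0   0   0  84  48]
 [  0   0   0   0   0   0   0   0   0   0   0  19  17   1]
 [ 82  26   1   1   0   0   0   0   0   0   0   0   0   0]
 [ 71  61  11  90  78  62  33   0   0   0   0   0   0   0]
 [ 12  30  37  74  45  45   8   0   0   0   0   0   0   0]
 [  0   0   0   0   0   5   0   0   0   0   0   0   0   0]
 [  0   0   0   0   0   0   0   0   0  37 227 254  91   0]
 [  0   0   0   0   0  53 258 293 286 244  64  31  13   0]]
s9 2896
[[  0   0   0   0   0   0   0   0   0   0   0   0   0   0]
 [  0   0   0   0   0   0   0   0   0   0   0   0   0   0]
 [  0   0   0   0   0   0   0   0   0   0   0   0   0  10]
 [  0   0   0   0   0   0   0   0   0   0   0   0 125  36]
 [  0   0   0   0   0   0   0   0   0   0   0  33  26   2]
 [ 85  51  12   1   0   0   0   0   0   0   0   0   0   0]
 [112  76   6 108  75  48  29   0   0   0   0   0   0   0]
 [ 32  60  50  75  48  54   5   0   0   0   0   0   0   0]
 [  0   0   0   0   8  13   0   0   0   0   0   0   0   0]
 [  0   0   0   0   0   0   0   0   0   0 151 238  56   0]
 [  0   0   0   0   0  13 244 270 275 293 125  39  12   0]]
```

View pics/w9c.png

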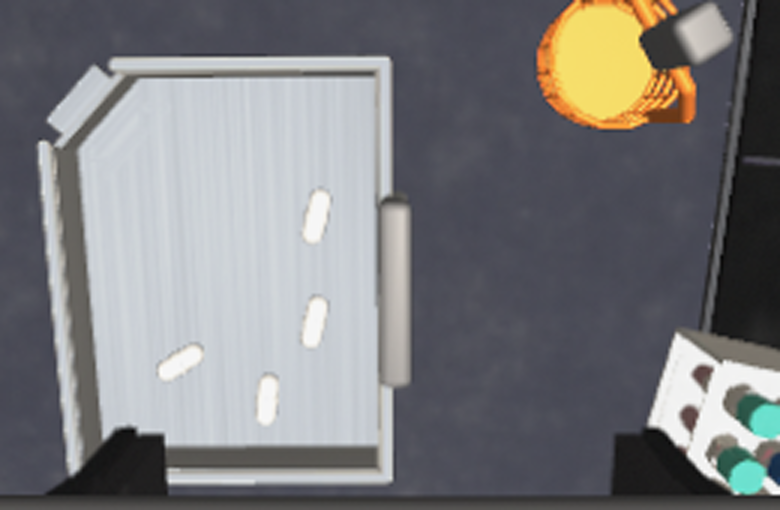

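step_arm([
  [-1, 0.08, 0, 1, 0, 0, 0],
  [-1, 0, 0, 1, 0, 0, 0],
  [-1, 0, 0, 1, 0, 0, 0],
  [-1, 0, 0, 1, 0, 0, 0],
  [-1, 0, 0, 1, 0, 0, 0],
  [-1, 0, 0, 1, 0, 0, 0],
  [-1, 0, 0, 0.6, 0, 0, 0],
  [-1, 0, 0, 0, 0, 0, 0],
  [-1, 0, 0, 0, 0, 0, 0],
  [-1, 0, 0, 0, 0, 0, 0],
])

```text
time: 19.05
position: [0.5623, -0.139, 0.2916]
tool_rot: [1.0, 0.028, 0.001, 0.001]
ft_force: [-0.2, 0.3, 0.4]
grip_width: 0.0872
```

Run:
```python
from h import *
o=status.get_obs();print(o['position'],o['ft_force']);shot('wrist','w10');shot('side','s10');shot('scene','c10')
crop('s10',210,130,370,300,3.4,'s10c');crop('c10',230,140,380,300,3.6,'c10c')
```

```text
[ 0.56226926 -0.13895656  0.2916211 ] [-0.15197892  0.31265805  0.44412756]
```

View pics/w10.png

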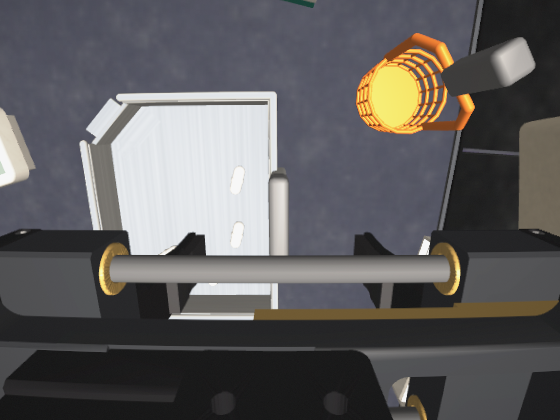

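View pics/s10c.png

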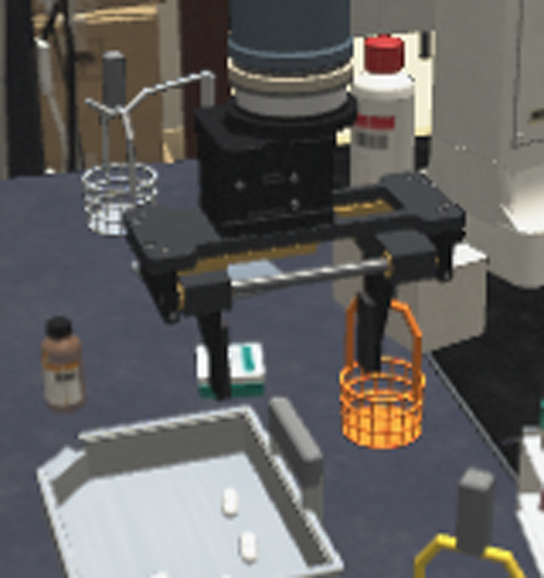

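View pics/c10c.png

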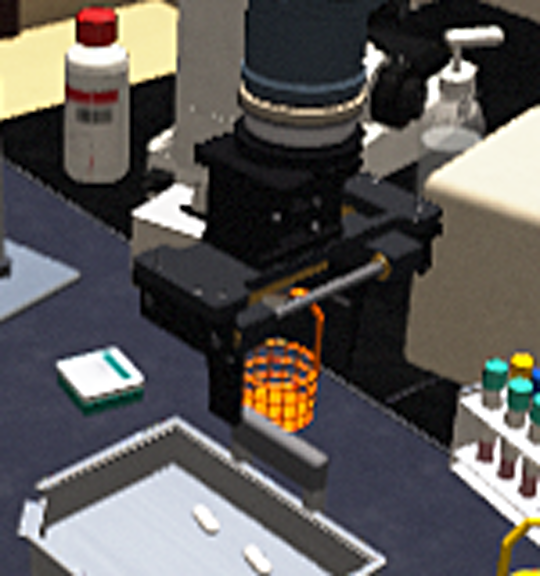

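The bar is centred between the jaws, at wrist (279,210). The gripper clears the orange basket and the rack. I descend and grip.

step_arm([
  [-1, 0, 0, 0.65, 0, 0, 0],
  [-1, 0, 0, 0.65, 0, 0, 0],
  [-1, 0, 0, 0.65, 0, 0, 0],
  [-1, 0, 0, 0.6, 0, 0, 0],
  [1, 0, 0, 0, 0, 0, 0],
  [1, 0, 0, 0, 0, 0, 0],
  [1, 0, 0, 0, 0, 0, 0],
  [1, 0, 0, 0, 0, 0, 0],
  [1, 0, 0, 0, 0, 0, 0],
  [1, 0, 0, 0, 0, 0, 0],
], squeeze=55)

```text
time: 20.2
position: [0.5618, -0.1388, 0.2272]
tool_rot: [1.0, 0.028, 0.0, 0.0]
ft_force: [0.0, 0.2, -0.2]
grip_width: 0.047
```

step_arm([
  [1, 0, 0, 0, 0, 0, 0],
  [1, 0, 0, 0, 0, 0, 0],
  [1, 0, 0, 0, 0, 0, 0],
  [1, 0, 0, 0, 0, 0, 0],
  [1, 0, 0, 0, 0, 0, 0],
  [1, 0, 0, 0, 0, 0, 0],
  [1, 0, 0, 0, 0, 0, 0],
  [1, 0, 0, 0, 0, 0, 0],
  [1, 0, 0, 0, 0, 0, 0],
  [1, 0, 0, 0, 0, 0, 0],
])

```text
time: 21.2
position: [0.5617, -0.1387, 0.2267]
tool_rot: [1.0, 0.028, -0.0, -0.0]
ft_force: [-0.2, -0.7, 0.0]
grip_width: 0.0133
```

step_arm([
  [1, 0, 0, -0.2, 0, 0, 0],
  [1, 0, 0, -0.4, 0, 0, 0],
  [1, 0, 0, -0.6, 0, 0, 0],
  [1, 0, 0, -0.6, 0, 0, 0],
  [1, 0, 0, -0.6, 0, 0, 0],
  [1, 0, 0, -0.6, 0, 0, 0],
  [1, 0, 0, -0.4, 0, 0, 0],
  [1, 0, 0, -0.2, 0, 0, 0],
  [1, 0, 0, 0, 0, 0, 0],
  [1, 0, 0, 0, 0, 0, 0],
])

```text
time: 22.2
position: [0.5615, -0.1386, 0.3164]
tool_rot: [1.0, 0.028, -0.0, -0.0]
ft_force: [0.5, -0.6, -3.0]
grip_width: 0.0131
```

Run:
```python
from h import *
o=status.get_obs();print(o['position'],o['ft_force'],o['grip_width']);shot('wrist','w11');shot('side','s11');shot('scene','c11')
crop('s11',180,130,380,330,3,'s11c')
```

```text
[ 0.56149967 -0.13859998  0.31638461] [ 0.45154957 -0.59947842 -3.04352525] 0.013091344278709609
```

View pics/w11.png

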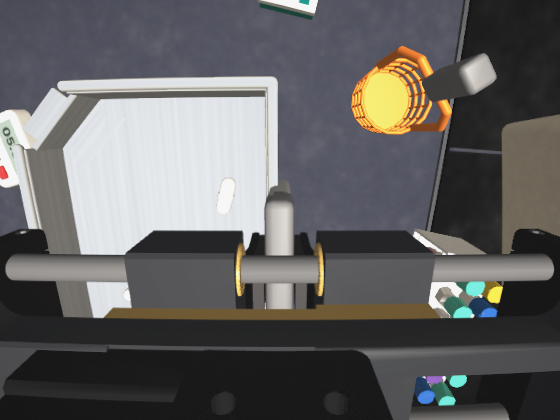

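View pics/s11c.png

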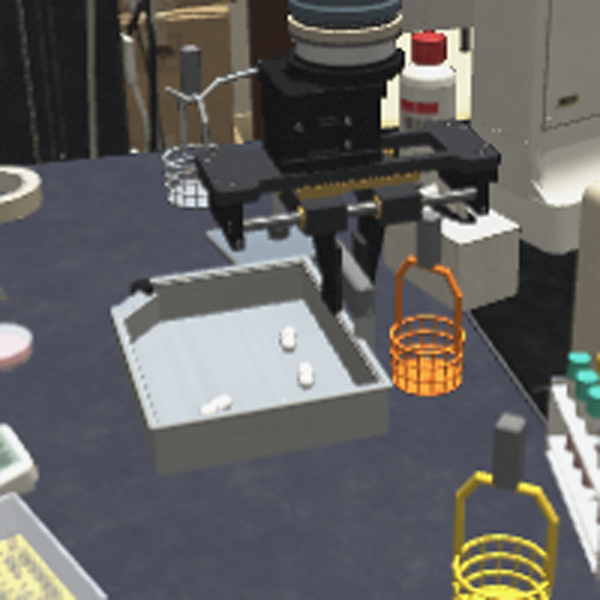

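step_arm([
  [1, 0, 0, -0.4, 0, 0, 0],
  [1, 0, 0, -0.8, 0, 0, 0],
  [1, 0, 0, -0.9, 0, 0, 0],
  [1, 0, 0, -0.9, 0, 0, 0],
  [1, 0, 0, -0.6, 0, 0, 0],
  [1, 0, 0, -0.2, 0, 0, 0],
  [1, -0.16, -0.16, 0, -0.18, 0.18, 0],
  [1, -0.16, -0.16, 0, -0.18, 0.18, 0],
  [1, -0.16, -0.16, 0, -0.18, 0.18, 0],
  [1, -0.16, -0.16, 0, -0.18, 0.18, 0],
])

```text
time: 23.35
position: [0.5444, -0.1234, 0.4099]
tool_rot: [0.997, 0.028, 0.051, 0.049]
ft_force: [-0.5, -0.2, -2.8]
grip_width: 0.0134
```

step_arm([
  [1, -0.08, -0.08, 0, -0.09, 0.09, 0],
  [1, -0.08, -0.08, 0, -0.09, 0.09, 0],
  [1, -0.08, -0.08, 0, -0.09, 0.09, 0],
  [1, -0.08, -0.08, 0, -0.09, 0.09, 0],
  [1, -0.08, -0.08, 0, -0.09, 0.09, 0],
  [1, -0.08, -0.08, 0, -0.09, 0.09, 0],
  [1, -0.08, -0.08, 0, -0.09, 0.09, 0],
  [1, -0.08, -0.08, 0, -0.09, 0.09, 0],
  [1, -0.08, -0.08, 0, -0.09, 0.09, 0],
  [1, -0.08, -0.08, 0, -0.09, 0.09, 0],
])

```text
time: 24.35
position: [0.5242, -0.1051, 0.4043]
tool_rot: [0.987, 0.028, 0.116, 0.11]
ft_force: [-0.7, -0.2, -2.1]
grip_width: 0.0135
```

Run:
```python
from h import *
o=status.get_obs();print(o['position'],o['tool_rot'],o['ft_force'],o['grip_width']);shot('side','s12');shot('scene','c12')
crop('s12',180,100,380,300,3,'s12c');crop('c12',180,120,380,320,3,'c12c')
```

```text
[ 0.52417388 -0.10513775  0.40426706] [0.98674141 0.02755187 0.11622342 0.10988355] [-0.6823108  -0.2233344  -2.11403348] 0.013545102374919097
```

View pics/s12c.png

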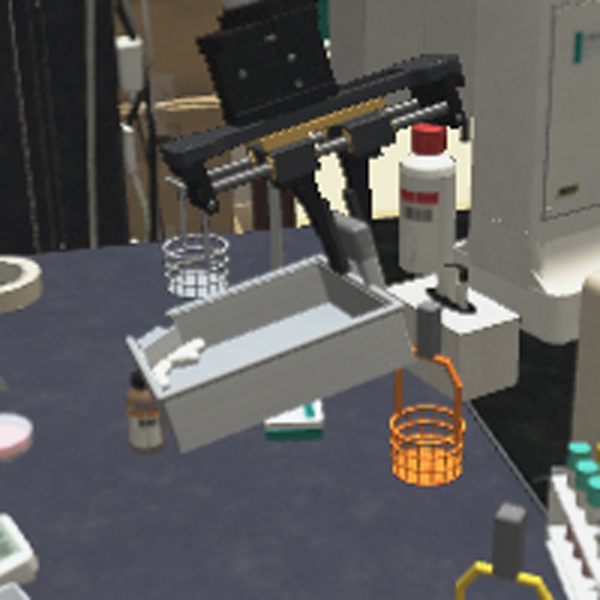

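View pics/c12c.png

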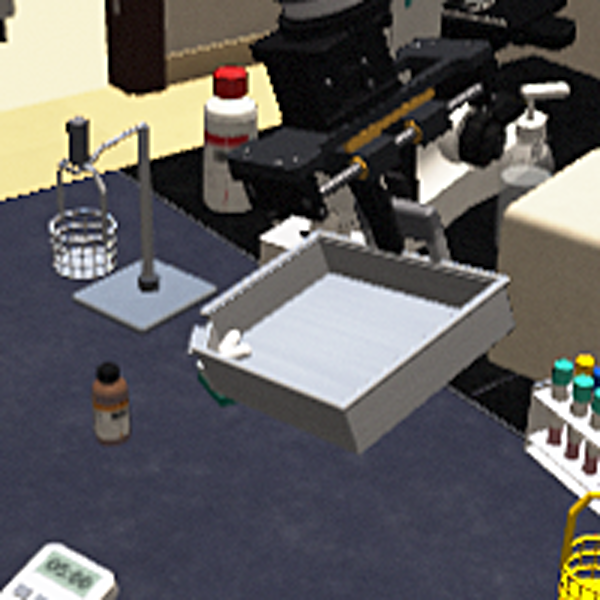

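The bars have already slid into the corner at about 18°. I go on to about 28°.

step_arm([
  [1, -0.08, -0.08, 0, -0.09, 0.09, 0],
  [1, -0.08, -0.08, 0, -0.09, 0.09, 0],
  [1, -0.08, -0.08, 0, -0.09, 0.09, 0],
  [1, -0.08, -0.08, 0, -0.09, 0.09, 0],
  [1, -0.08, -0.08, 0, -0.09, 0.09, 0],
  [1, -0.08, -0.08, 0, -0.09, 0.09, 0],
  [1, -0.08, -0.08, 0, -0.09, 0.09, 0],
  [1, -0.08, -0.08, 0, -0.09, 0.09, 0],
  [1, -0.08, -0.08, 0, -0.09, 0.09, 0],
  [1, -0.04, -0.04, 0, -0.04, 0.04, 0],
])

```text
time: 25.45
position: [0.5056, -0.0885, 0.3938]
tool_rot: [0.97, 0.027, 0.176, 0.166]
ft_force: [0.7, -1.1, -2.1]
grip_width: 0.0136
```

step_arm([
  [1, 0, 0, 0, 0, 0, 0],
  [1, 0, 0, 0, 0, 0, 0],
  [1, 0, 0, 0, 0, 0, 0],
  [1, 0, 0, 0, 0, 0, 0],
  [1, 0, 0, 0, 0, 0, 0],
  [1, 0, 0, 0, 0, 0, 0],
  [1, 0, 0, 0, 0, 0, 0],
  [1, 0, 0, 0, 0, 0, 0],
  [1, 0, 0, 0, 0, 0, 0],
  [1, 0, 0, 0, 0, 0, 0],
])

```text
time: 26.45
position: [0.5059, -0.0888, 0.394]
tool_rot: [0.97, 0.027, 0.175, 0.166]
ft_force: [-0.0, 0.7, -1.8]
grip_width: 0.0138
```

Run:
```python
from h import *
np.set_printoptions(precision=4,suppress=True)
o=status.get_obs();print(o['position'],o['tool_rot'],o['ft_force'],o['grip_width'])
R=Rn.from_quat(o['tool_rot']).as_matrix()
g=o['position']+R@[0,0,.165]
sp=g+R@[-.134,-.075,.061]
print('tilt',np.degrees(np.arccos(-R[2,2])),'grip',g,'spout',sp)
shot('side','s13');shot('scene','c13');shot('wrist','w13')
for n in('s13','c13'): print(n,proj(load(n),sp))
crop('s13',200,170,320,270,6,'s13c');crop('c13',180,120,380,320,3,'c13c');crop('c13',230,210,300,260,9,'c13d')
for n in('s13','c13'):
    z=load(n);C=cloud(z);p=z['p'];m=(p.min(-1)>215)&(np.linalg.norm(C-sp,axis=-1)<.1)&(z['d']>0)
    P=C[m];print(len(P),np.linalg.norm(P-sp,axis=1).max() if len(P) else 0)
```

```text
[ 0.5059 -0.0888  0.394 ] [0.97   0.0271 0.1754 0.1659] [-0.0203  0.6711 -1.77  ] 0.013842709712762111
tilt 27.94481526373429 grip [ 0.5635 -0.1403  0.2482] spout [ 0.4597 -0.1035  0.1251]
s13 (np.float64(244.48044813626174), np.float64(233.29277562916184))
c13 (np.float64(262.43078795384565), np.float64(249.73801353213145))
41 0.09829474792941234
247 0.09917097535309358
```

View pics/s13c.png

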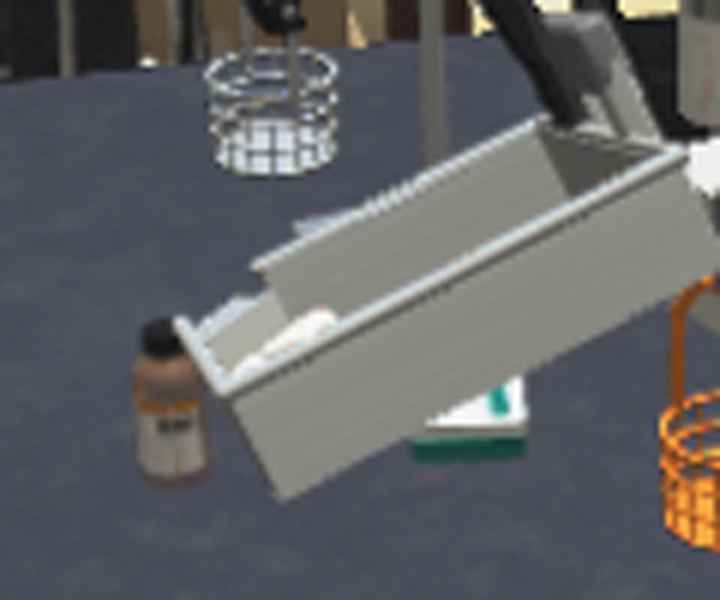

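View pics/c13c.png

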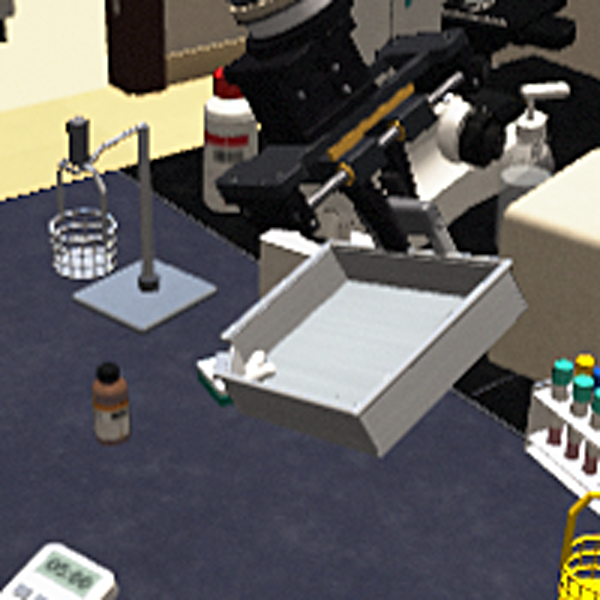

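View pics/w13.png

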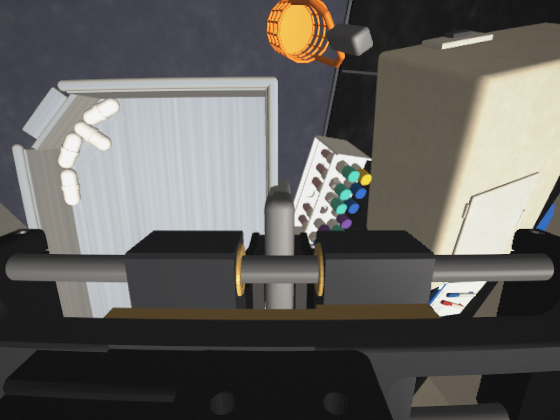

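View pics/c13d.png

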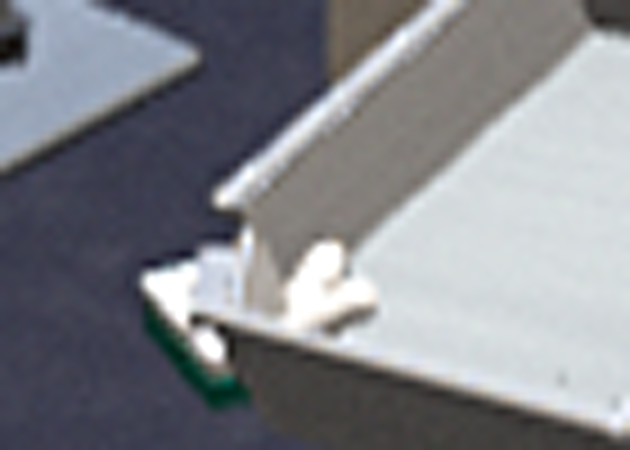

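Run:
```python
from h import *
np.set_printoptions(precision=4,suppress=True)
z=load('w13');o=status.get_obs();R=Rn.from_quat(o['tool_rot']).as_matrix()
g=o['position']+R@[0,0,.165];sp=g+R@[-.134,-.075,.061];n=-R[:,2]
print('spout px',proj(z,sp))
for u,v in((101,111),(93,136),(70,150),(70,187)):
    c=-z['R'].T@z['t'];w=z['R'].T@rays(z,u,v);P=c+w*(((sp+n*.005-c)@n)/(w@n));Q=pix(z,u,v)
    print(R.T@(P-sp),np.linalg.norm(P-sp),np.linalg.norm(Q-sp))
crop('w13',0,70,300,240,2.6,'w13c')
```

```text
spout px (np.float64(83.6177767178178), np.float64(121.55384733814718))
[ 0.0162 -0.0064 -0.005 ] 0.01807347132957755 0.02554589061117928
[ 0.0084  0.0097 -0.005 ] 0.013791455688220808 0.021033164924335445
[-0.0093  0.0188 -0.005 ] 0.02156760139857914 0.022473903260412334
[-0.0136  0.0445 -0.005 ] 0.046807576412889 0.2461159041766168
```

View pics/w13c.png

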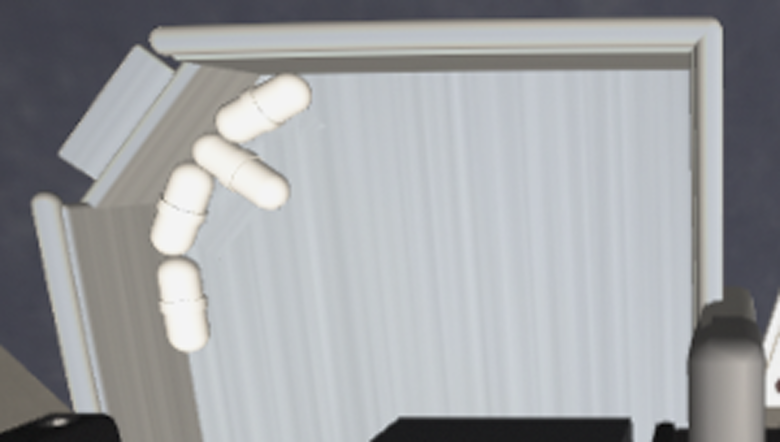

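The four bars are at wrist (101,111), (93,136), (70,150) and (70,187), about 14–47 mm from the pouring corner point (limit 70 mm). The tilt is 28° and the spout is about 125 mm up. The basket hangs and the arm is still, so I hand in.

Run:
```python
from h import *
robot.hand_in();o=status.get_obs();print(o['time'],o['position'],o['grip_width'])
```

```text
the job is handed in; nothing more can be done
the job is handed in; nothing more can be done
```

I hung the steel basket by its bail on the hook and let go. Then I lifted the tray by its grip bar and tipped it so all four stirring bars slid into the pouring corner. I handed in at about 27 s, while holding the tray; no verdict is reported.

**Last checks before handing in:**
- **Tray:** tipped 27.9° and at rest, with the pouring corner about 125 mm above the worktop. The grip opening read 14 mm on the bar.
- **Stirring bars:** all four were in the corner, with centres about 18, 14, 22 and 47 mm from the corner point (limit 70 mm). None spilled.
- **Basket and bystanders:** the basket hung upright and free in the last scene picture. The bystanders looked unmoved in the pictures; I did not measure them.

**What went wrong or disagreed:**
- **Approach to the hook:** I came in slightly too high, and the cup rim pressed on the wire with about 22 N. I lowered the basket to clear it before seating the bail.
- **Depth reading:** it was wrong for the farthest bar (246 mm against 47 mm). I trusted the distance worked out from the pixel ray and the tray floor, because the picture shows that bar lying in the corner.

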